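Stop check on a hardness tester's control box

ROBOT

A 7-joint arm with a two-finger parallel gripper is mounted at the origin on the work surface. World frame = base frame: x ahead of the robot, y to its left, z up, the work surface at z = 0. Lengths are in m, angles in rad, forces in N, time in s.
With the tool pointing down it reaches from about 0.35 to 0.9 m from the base axis. Payload 8.1 kg.
Tool frame: the origin (TCP) lies midway between the tips of the shut fingers; the grasp point (between the pads) lies 19 mm behind it; z points along the fingers, x is the direction in which the jaws open and shut, and the axes are right-handed (so a half turn about z gives the same grasp; the last joint's range is limited). The gripper opens to 92 mm and grips with 3 to 60 N. Pads are 19 mm wide; open, the fingers measure 130 mm over their backs; the gripper's body (75 mm by 190 mm) begins 47 mm behind the grasp point.
Start: joints at [1.06, 0.434, 0.025, 1.573, -0.012, 1.134, -0.075], TCP at [0.248, -0.574, 0.227] pointing down, gripper open.
Joint ranges: [-2.62, 2.62], [-0.44, 2.09], [-1.27, 1.32], [0.08, 2.57], [-1.32, 4.46], [0.12, 2], [-2.74, 2.74]. Speed limits (rad/s): [2.22, 2.22, 3.01, 3.01, 3.14, 3.14, 3.14].

INTERFACE

Orientations are given as a rotation vector (axis times angle).
In Python, from cell import arm gives the robot as it stands. The module is installed in compiled form; this text tells all that it offers.
- The arm moves only by the tool play_rows, never from a script. Its argument "motion" is a list of rows, each a list of 7 numbers: the gripper's target within -1 to 1 (fully open at 1, half-way at 0, shut at -1), then the shift along the tool's x, y, z in mm, then the turn, a rotation vector about the tool's x, y, z in rad. In form: [[claw, tx, ty, tz, ax, ay, az], ...]. A call has 1 to 10 rows; each row is the pose to reach, as a shift and turn from the pose measured when the call began, along the tool's axes at that moment; what a row does not reach only later rows make up. A row lasts 1/10 s, in which the tool goes at most 50 mm and 8.59 degrees, less where a joint would pass 70% of its speed; a pose out of reach is approached as far as the arm can. A call with a gripper value outside its range is refused whole. The fingers move at their own pace and stop on an object; "force" is the grip in N (left out, the last holds). Time passes only in rows, so rows that repeat a pose let the fingers close. It gives the time, the measured TCP pose, the force and the opening at its end, in the units of the state.
- arm.observe(): the state, without advancing time (a new reading comes with each control period).
- arm.get_image(name): name is "scene" or "side" or "wrist"; returns a dict with "img" (384x512x3 uint8, blue, green, red), "depth" (384x512 float32, m along the optical axis (not along the pixel's ray), 0 where there is no reading), "K" (3x3 intrinsics, pixels), "k1" (the pictures are not rectified: a ray, as slopes to the right and down, at radius r is drawn at 1 + k1 r^2 times it, then the intrinsics apply), "rvec" (rotation vector, rad) and "tvec" (3), from world to camera coordinates, as OpenCV has them. Camera axes: x right, y down, z forward; pixel columns grow to the right and rows downward; lengths in m; the calibration is good to about 2 mm. A picture is of the moment at which its call begins.
- arm.sign_off(): hands the job in, once; it reports no verdict.
Trained networks look in a picture, given as the dict that the camera call returned (one of the last four; its "shot" number tells which), for a name from the list of things; names that differ only in an ending like _2 or _b are one class to them, and where a whole thing is asked for, a point or a joint stands for the part that bears it (a point fixed in the world has none). Each returns a list of dicts, best first, with "score" (0 to 1); they miss things now and then, are a little off and sometimes report something else, mostly with a low value. They report only what shows in the picture. A call takes as long as a camera call.
- arm.look_for(picture, query): "box" ([left, top, width, height] as shares, 0 to 1, of the picture: columns of its width, rows of its height, round what is visible of it).
The state is a dict: "clock": time; "joints": joint angles; "dq": joint speeds; "joint_efforts": joint torques, N m; "position": TCP position; "ee_rot": TCP orientation; "force": force on the tool from outside, world axes, zero at the start; "ft_torque": the same for the moment, N m; "width": opening from 0.0 (shut) to 1.0 (fully open).
Only numpy, scipy, OpenCV 4.12 (cv2) and the standard library are available. Lean on these libraries where they do the work, as an engineer would, in place of code of your own. Each camera call takes 0.05 s, during which the arm holds its last target. There are 200 camera calls.

TASK

Do the start-of-shift stop check on the hardness tester's control box: press the three-lobed mushroom stop fully in so that it latches, then push it round clockwise by its lobes with the fingertips until it releases, and let it spring back out and turn home. Then press the square reset button fully in, let it come out again and move clear. Only touch and push, do not pinch or force the stop; leave the start button and the speed dial as they are, and do not disturb, pick up or carry anything lying around.

Things in the scene. Friction and masses are not known exactly. Their poses are not given: they have to be found in the camera images.
- console: grey control box of a motorised hardness test stand, fixed, 200 mm deep (its x), 310 mm wide (its y), 78 mm high, flat level top. Origin: centre of its underside, on the bench; x to its rear, y to its left. One row of controls across its top: mushroom stop at one end, speed dial at the other (either way round), two push buttons in the middle.
- stop_unit: the mushroom stop: fixed collar (40 mm across, 5 mm high, on a flat 72 mm disc) with the moving head above it. Origin: on the stop's vertical axis, at the box top. Nothing within 55 mm of the axis is over 12 mm above the box top, save the head, whose lobes reach from 16 to 34 mm above it when out, 8.4 to 26.4 mm when latched.
- stop_top (a point): top centre of the stop's black head, on the axis, 41 mm above the box top when out; moves and turns with the head. The head: a domed core 40 mm across, 25 mm high, with three lobes 120 degrees apart, 18 mm high and 18 mm wide with round ends (radius 9 mm, centred 23 mm from the axis), open gaps between. 64 mm across overall. x axis: along one lobe; z up.
- stop_press (a joint): how far the stop's head is pushed straight down, m: 0 out, 0.0076 latched in, 0.0105 end of travel (hard). It needs 3 N to start, 6 to 9 N between 1 and 5 mm, then less, snaps in at 7.6 mm, and stays latched when let go. Out again only by turning: it then springs up by itself (3 to 5 N).
- stop_turn (a joint): how far the stop's head is turned clockwise seen from above, rad: 0 at rest, stop at 1.2; it does not turn the other way. A spring turns it back to 0 when let go (0.03 to 0.08 N m, so 1.5 to 4 N at a lobe). Latched in and turned past 0.5 to 0.6 it comes free and springs out.
- reset_button (a joint): travel of the square reset button, m: 0 out, 0.005 fully in; 2 N to start, 4.5 N fully in; springs back.
- reset_top (a point): centre of the top of the reset button: a square black key 21 by 21 mm standing 10 mm above the box top on a square 32 mm plate, pressed straight down. It is one of the two middle buttons, 48 mm from the other; which place is its own varies.
- start_button (a joint): travel of the round start button, m: 0 out, 0.004 in. Not to be pressed.
- start_top (a point): centre of the top of the start button: a round black button 23 mm across, sunk 1 mm within a round aluminium shroud 33 mm across and 8 mm high; the other of the two middle buttons.
- dial_mark (a point): tip of the white mark on the rim of the speed dial, a round fluted black knob 42 mm across, 18 mm above the box top on a 68 mm scale disc; the point turns with the knob at 16 mm from its axis.
- probe_foot: aluminium ring (foot of a probe), 32 mm across, hole 20 mm, 12 mm high, standing on the front strip of the control box's top. Loose, not to be disturbed. Origin: centre of its underside.
- test_block: round steel hardness test block, 64 mm across, 15 mm high, on the bench left of the box. Loose, not to be disturbed. Origin: centre of its underside.
- couplant: white plastic bottle, 34 mm across, 95 mm high, on the bench left of the box. Loose, not to be disturbed. Origin: centre of its underside.
- iron_boss: rusty iron boss, a stepped round piece 62 mm across, 40 mm high, on the bench right of the box. Loose, not to be disturbed. Origin: centre of its underside.
- probe: black hand probe, a stepped cylinder 41 mm across, 148 mm high, standing upright on the bench right of the box. Loose, not to be disturbed. Origin: centre of its underside.
- pen: black pen, 140 mm long, 10 mm thick, lying on the bench in front of the box. Loose, not to be disturbed. Origin: middle of its length, underside.
- screwdriver: screwdriver with a wooden handle, 160 mm long, lying on the bench in front of the box. Loose, not to be disturbed. Origin: middle of its length, underside.

How it is judged:
By the outcome, as a careful person would: the job done as asked, in the order asked, and still so for the second after the job is handed in, with the robot touching nothing.
It also fails if it takes over 54 s, if anything falls off the work surface, if the arm or the gripper's body presses on something with over 40 N, if the wrist force passes 120 N, or if a joint passes its speed limit or range.

## Working session

There is one attempt and no reset: what is moved stays moved. The work goes in short steps, Python scripts to look and compute and a tool call to move; the robot and the scene stay as the last step left them, time stands still between calls to the robot, and variables do not carry over. Pictures are saved under pics/ and viewed, on a budget of 10 in all, crops included, one or two more only if the job needs it, and the job is handed in when it is done.

Besides the shell and the picture viewer there is one more tool, called after "Call:" as name(argument=value, ...), one argument or row to a line, values as JSON. play_rows: Moves the arm, as the interface text tells. Its arguments: {"type":"object","properties":{"motion":{"type":"array"},"force":{"type":"number"}},"required":["motion"]}

```bash
mkdir -p pics
cat > h.py <<'E'
import numpy as np, cv2
from scipy.spatial.transform import Rotation as R
from cell import arm
def pix2world(p,uv,d=None,z=None):
    K=np.array(p["K"]);x,y=(uv[0]-K[0,2])/K[0,0],(uv[1]-K[1,2])/K[1,1]
    rd=np.hypot(x,y);r=rd
    for _ in range(20): r=rd/(1+p["k1"]*r*r)
    s=r/rd if rd>0 else 1
    ray=np.array([x*s,y*s,1]);Rm=R.from_rotvec(np.ravel(p["rvec"])).as_matrix();t=np.ravel(p["tvec"])
    c=-Rm.T@t;w=Rm.T@ray
    return c+w*(d if z is None else (z-c[2])/w[2])
def project(p,X):
    Rm=R.from_rotvec(np.ravel(p["rvec"])).as_matrix();c=Rm@np.array(X)+np.ravel(p["tvec"])
    x,y=c[:2]/c[2];f=1+p["k1"]*(x*x+y*y);K=p["K"]
    return np.array([K[0][0]*x*f+K[0][2],K[1][1]*y*f+K[1][2]])
def cloud(p):
    K=np.array(p["K"]);v,u=np.mgrid[:384,:512].astype(float)
    x=(u-K[0,2])/K[0,0];y=(v-K[1,2])/K[1,1];rd=np.hypot(x,y);r=rd.copy()
    for _ in range(20): r=rd/(1+p["k1"]*r*r)
    s=np.where(rd>0,r/np.maximum(rd,1e-9),1);d=p["depth"]
    P=np.stack([x*s*d,y*s*d,d],-1);Rm=R.from_rotvec(np.ravel(p["rvec"])).as_matrix()
    W=(P-np.ravel(p["tvec"]))@Rm;W[d==0]=np.nan
    return W
E
python3 - <<'E'
from h import *
print(arm.observe())
for n in("scene","side"):
    p=arm.get_image(n);cv2.imwrite(f"pics/{n}1.png",p["img"])
    Rm=R.from_rotvec(np.ravel(p["rvec"])).as_matrix();print(n,"cam",-Rm.T@np.ravel(p["tvec"]),p["K"][0][0],p["k1"])
    for q in("console","stop_unit","stop_top","reset_top","start_top","dial_mark","probe_foot","probe","couplant"):
        for b in arm.look_for(p,q)[:2]:
            l,t,w,h=b["box"];uv=((l+w/2)*512,(t+h/2)*384)
            print(q,round(b["score"],2),np.round([l*512,t*384,w*512,h*384]),np.round(pix2world(p,uv,z=.09),3))
E
```

```text
{'clock': 0.0, 'joints': array([ 1.06042302,  0.43524096,  0.02494678,  1.57413293, -0.01158937,
        1.13401844, -0.07511377]), 'dq': array([ 0.00080173, -0.00097363, -0.00071446,  0.00048071,  0.00052076,
        0.00072538, -0.00040033]), 'joint_efforts': array([-1.93107786e-03, -6.67856669e+01,  9.83639807e-01, -3.14450204e+01,
       -6.07229560e-02,  4.30070807e-02,  2.31815529e-04]), 'position': array([ 0.24759486, -0.57327578,  0.22591966]), 'ee_rot': array([-2.62451782e+00,  1.72528134e+00,  2.29093779e-03]), 'force': array([-0.05574667, -0.67304409, -0.60536793]), 'ft_torque': array([ 0.0167437 ,  0.01903774, -0.01137436]), 'width': 0.997178676703253}
scene cam [0.95375581 0.34613959 0.92625322] 410.8980564733217 0.013999845336140267
console 0.72 [193. 107.  14.  15.] [ 0.48  -0.225  0.09 ]
console 0.71 [166. 106. 139. 133.] [ 0.556 -0.033  0.09 ]
stop_unit 0.73 [200. 118.  28.  26.] [ 0.495 -0.162  0.09 ]
stop_top 0.71 [200. 119.  25.  18.] [ 0.491 -0.172  0.09 ]
reset_top 0.57 [225. 150.  12.   8.] [ 0.519 -0.079  0.09 ]
dial_mark 0.81 [258. 176.  15.  20.] [0.535 0.04
[... 200 characters left out ...]
.  17.  41.] [ 0.572 -0.272  0.09 ]
couplant 0.71 [297. 195.  18.  24.] [0.517 0.154 0.09 ]
side cam [0.14447153 0.48177078 0.84143574] 432.3656664884866 -0.158371333989316
console 0.64 [218. 121. 150. 130.] [ 0.499 -0.023  0.09 ]
stop_unit 0.94 [316. 138.  29.  29.] [ 0.498 -0.166  0.09 ]
stop_top 0.51 [324. 138.  15.  21.] [ 0.503 -0.178  0.09 ]
start_top 0.37 [327. 173.  14.  15.] [ 0.441 -0.1    0.09 ]
dial_mark 0.64 [255. 184.  16.  21.] [0.535 0.039 0.09 ]
probe_foot 0.59 [319. 137.  23.  23.] [ 0.505 -0.174  0.09 ]
probe_foot 0.42 [326. 171.  16.  16.] [ 0.443 -0.102  0.09 ]
probe 0.79 [326.  93.  22.  47.] [ 0.563 -0.284  0.09 ]
couplant 0.79 [237. 230.  14.  32.] [0.473 0.165 0.09 ]
```

Run:
```python
import cv2,numpy as np
a=cv2.imread("pics/scene1.png")[80:270,130:390];b=cv2.imread("pics/side1.png")[80:270,180:440]
cv2.imwrite("pics/two.png",np.vstack([cv2.resize(i,(780,570))[:, :] for i in(a,b)])[:] if 0 else cv2.resize(np.hstack([a,b]),(800,292),interpolation=cv2.INTER_CUBIC))
cv2.imwrite("pics/sc.png",cv2.resize(a,(780,570),interpolation=cv2.INTER_CUBIC))
```

```text
(no output)
```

View pics/sc.png

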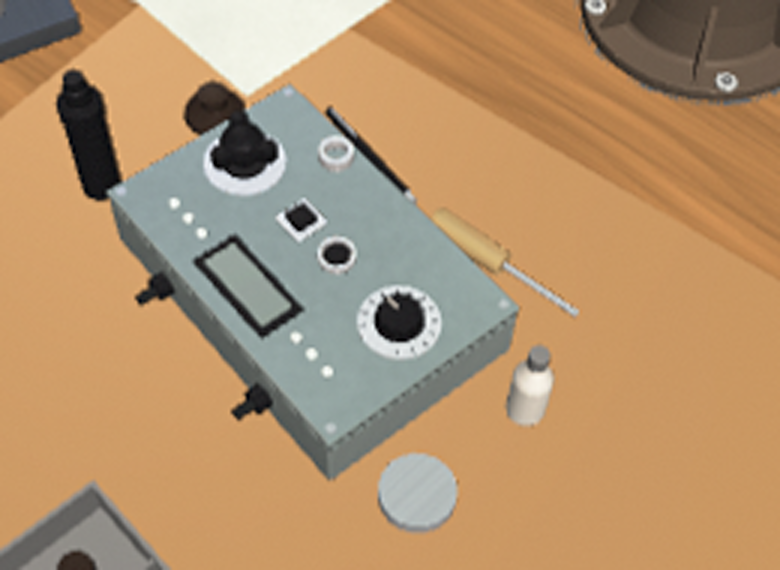

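Run:
```python
from h import *
s=arm.observe();Rt=R.from_rotvec(s["ee_rot"]);print(Rt.as_matrix().round(3))
for tgt in([.45,-.30,.45],[.45,-.09,.42]): print(Rt.inv().apply(np.array(tgt)-s["position"])*1000)
p=arm.get_image("wrist");Rm=R.from_rotvec(np.ravel(p["rvec"])).as_matrix();c=-Rm.T@np.ravel(p["tvec"]);print("cam in tool",Rt.inv().apply(c-s["position"]),"axis in tool",Rt.inv().apply(Rm[2]),"camx",Rt.inv().apply(Rm[0]),p["K"][0][0])
```

```text
[[ 0.396 -0.918  0.   ]
 [-0.918 -0.396 -0.   ]
 [ 0.    -0.    -1.   ]]
[-171.17225651 -294.1234076  -223.25764   ]
[-363.96200882 -377.3875689  -193.27112886]
cam in tool [-0.0011718  -0.0805557  -0.15789195] axis in tool [-8.17026125e-04  2.95968267e-01  9.55197423e-01] camx [9.99999666e-01 2.71530898e-04 7.71213683e-04] 340.818035157497
```

Call:
play_rows(
  motion=[
    [-1,-15,-20,-50,0,0,0],
    [-1,-40,-55,-75,0,0,0],
    [-1,-70,-100,-100,0,0,0],
    [-1,-100,-145,-104,0,0,0],
    [-1,-130,-190,-104,0,0,0],
    [-1,-160,-235,-104,0,0,0],
    [-1,-190,-280,-104,0,0,0],
    [-1,-220,-325,-104,0,0,0],
    [-1,-250,-370,-104,0,0,0],
    [-1,-278,-410,-104,0,0,0],
  ],
  force=20,
)

```text
clock: 2.05
position: [0.4951, -0.1854, 0.331]
ee_rot: [2.625, -1.726, 0.001]
force: [0.5, -0.7, -0.6]
width: 0.181
```

Run:
```python
from h import *
s=arm.observe();print(s["clock"],s["position"],s["ee_rot"],s["width"],s["joints"].round(2))
p=arm.get_image("wrist");cv2.imwrite("pics/w1.png",cv2.resize(p["img"],(768,576),interpolation=cv2.INTER_CUBIC))
W=cloud(p);np.save("w1.npy",W)
for q in("stop_unit","stop_top","reset_top","start_top","dial_mark","probe_foot","probe"):
    for b in arm.look_for(p,q)[:2]:
        l,t,w,h=b["box"];uv=((l+w/2)*512,(t+h/2)*384)
        print(q,round(b["score"],2),np.round([l*512,t*384,w*512,h*384]),np.round(pix2world(p,uv,z=.086),4))
z=W[...,2];print(np.histogram(z[np.isfinite(z)],bins=np.arange(-.01,.2,.005)))
```

```text
2.05 [ 0.495127   -0.18540815  0.33104579] [ 2.62491153e+00 -1.72610482e+00  1.23101448e-03] 0.1811136986474675 [ 0.44  0.22 -0.22  1.63  0.05  1.3  -0.96]
stop_unit 0.6 [ 29. 119. 106.  49.] [0.4214 0.0137 0.086 ]
stop_unit 0.58 [215. 113.  60.  57.] [ 0.5006 -0.1674  0.086 ]
stop_top 0.91 [218. 121.  46.  48.] [ 0.4946 -0.1641  0.086 ]
reset_top 0.67 [175.  94.  26.  23.] [ 0.5142 -0.09    0.086 ]
start_top 0.81 [143.  71.  19.  18.] [ 0.5244 -0.0427  0.086 ]
dial_mark 0.67 [68. 20. 40. 40.] [0.5373 0.0394 0.086 ]
dial_mark 0.25 [175.  92.  25.  23.] [ 0.5147 -0.089   0.086 ]
probe_foot 0.7 [172. 157.  26.  23.] [ 0.4418 -0.1129  0.086 ]
probe_foot 0.64 [175.  90.  25.  24.] [ 0.5166 -0.0878  0.086 ]
probe 0.8 [338. 113.  59.  39.] [ 0.5678 -0.2961  0.086 ]
(array([    0, 26738, 52058,   947,  1928,  1736,  1471,  5560,   526,
         911,   634,   524,   368,  1440,   239,   204,   175, 31712,
        4656,  1165,   484,   898,   646,   268,   838,   938,   180,
          35,    40,   124,    30,   255,     0,     0,     0,     0,
           0,     0,     0,     0,     0]), array([-0.01 , -0.005,  0.   ,  0.005,  0.01 ,  0.015,  0.02 ,  0.025,
        0.03 ,  0.035,  0.04 ,  0.045,  0.05 ,  0.055,  0.06 ,  0.065,
        0.07 ,  0.075,  0.08 ,  0.085,  0.09 ,  0.095,  0.1  ,  0.105,
        0.11 ,  0.115,  0.12 ,  0.125,  0.13 ,  0.135,  0.14 ,  0.145,
        0.15 ,  0.155,  0.16 ,  0.165,  0.17 ,  0.175,  0.18 ,  0.185,
        0.19 ,  0.195]))
```

View pics/w1.png

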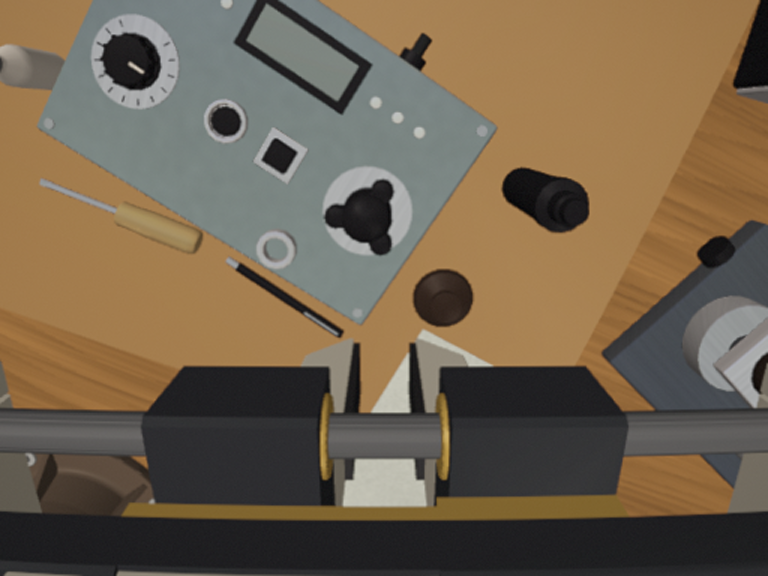

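Run:
```python
from h import *
from scipy.optimize import minimize
p=arm.get_image("wrist");W=cloud(p);z=W[...,2]
c0=np.array([.497,-.167])
# box top height/scale check
m=(np.hypot(W[...,0]-.5,W[...,1]+.06)<.1)&(abs(z-.08)<.006);print("top z",np.median(z[m]),np.nanpercentile(z[m],[5,95]))
zt=np.median(z[m])
near=np.hypot(*(W[...,:2]-c0).transpose(2,0,1))<.05
print("head top",np.nanmax(z[near])); 
# white disc
g=p["img"].min(axis=2)
v,u=np.mgrid[:384,:512]
nb=near&(g>140);uv=cv2.convexHull(np.stack([u[nb],v[nb]],-1).astype(np.int32))[:,0]
pts=np.array([pix2world(p,q,z=.079)[:2] for q in uv]);c,r=cv2.minEnclosingCircle(pts.astype(np.float32)*1000);print("disc minenc",c,r)
A=np.c_[2*pts,np.ones(len(pts))];s=np.linalg.lstsq(A,(pts**2).sum(1),rcond=None)[0];print("disc fit",s[:2],np.sqrt(s[2]+s[0]**2+s[1]**2))
# dark mask head fit by rendering
def render(x,y,th,ztop=.034,zb=.016):
    im=np.zeros((384*4,512*4),np.uint8)
    def hull(P2,za,zb_):
        q=[project(p,[a,b,zz]) for a,b in P2 for zz in(za,zb_)]
        cv2.fillConvexPoly(im,cv2.convexHull(np.array(np.array(q)*4+1.5,np.float32)).astype(np.int32),255)
    t=np.linspace(0,2*np.pi,24,endpoint=False);C=np.c_[np.cos(t),np.sin(t)]
    hull(np.array([x,y])+.020*C,zt+.016,zt+.034)
    for k in range(3):
        d=np.array([np.cos(th+k*2.0944),np.sin(th+k*2.0944)])
        hull(np.vstack([np.array([x,y])+.009*C+.023*d,np.array([x,y])+.009*C]),zt+zb,zt+ztop)
    return cv2.resize(im,(512,384),interpolation=cv2.INTER_AREA)/255.
dark=(np.clip((150-p["img"].max(axis=2).astype(float))/100,0,1)*(cv2.dilate(near.astype(np.uint8),None)>0))
def cost(a): return np.abs(render(*a)-dark)[100:190,190:300].sum()
best=min(((cost((s[0]+dx,s[1]+dy,th)),dx,dy,th) for dx in(-.003,0,.003) for dy in(-.003,0,.003) for th in np.arange(0,2.09,.1)))
o=minimize(cost,[s[0]+best[1],s[1]+best[2],best[3]],method="Nelder-Mead",options=dict(initial_simplex=np.array([s[0]+best[1],s[1]+best[2],best[3]])+np.array([[0,0,0],[.002,0,0],[0,.002,0],[0,0,.1]])))
print("head fit",best,o.x,o.fun,"lobes deg",(np.degrees(o.x[2])+np.array([0,120,240]))%360)
# reset, start : dark blobs
for n,q,zz in(("reset",(.515,-.09),.088),("start",(.5235,-.043),.085),("dial",(.537,.039),.094)):
    uvc=project(p,[*q,zz]);mm=(p["img"].max(axis=2)<80)&(np.hypot(u-uvc[0],v-uvc[1])<(17 if n!="dial" else 22))
    k,l,st,ce=cv2.connectedComponentsWithStats(mm.astype(np.uint8));i=1+st[1:,4].argmax()
    rc=cv2.minAreaRect(np.stack([u[l==i],v[l==i]],-1).astype(np.float32))
    print(n,ce[i],st[i],rc,pix2world(p,ce[i],z=zz),pix2world(p,rc[0],z=zz), "depth z",np.nanmedian(z[l==i]))
for q in("reset_top","start_top"):print(arm.look_for(p,q)[0])
```

```text
top z 0.07829901679052073 [0.07675481 0.08159991]
head top 0.44053119192448076
disc minenc (384.7540588378906, -224.44686889648438) 165.16268920898438
disc fit [ 0.37357746 -0.20029193] 0.1535126802108514
head fit (np.float64(1810.9), -0.003, -0.003, np.float64(0.0)) [ 0.37057746 -0.20329193  0.        ] 1810.9 lobes deg [  0. 120. 240.]
reset [183.50318471 101.17834395] [173  90  22  23 314] ((183.4775390625, 101.2359619140625), (18.231964111328125, 17.489965438842773), 32.0053825378418) [ 0.51480654 -0.0875598   0.088     ] [ 0.51473406 -0.08755464  0.088     ] depth z 0.08788686107890363
start [147.62459547  78.06148867] [138  69  20  19 309] ((147.5, 78.0), (18.0, 19.0), 90.0) [ 0.52281474 -0.04015735  0.085     ] [ 0.52282408 -0.04000279  0.085     ] depth z 0.08501416047464265
dial [84.13689937 37.83136899] [  64   19   40   39 1103] ((83.63793182373047, 37.65517044067383), (39.92449951171875, 35.65350341796875), 21.801406860351562) [0.53754123 0.03636175 0.094     ] [0.53750962 0.03693766 0.094     ] depth z 0.09556220652306509
{'box': [0.3396, 0.2354, 0.0471, 0.0589], 'score': 0.59}
{'box': [0.2736, 0.174, 0.0344, 0.0536], 'score': 0.81}
```

```bash
cat > fit.py <<'E'
from h import *
from scipy.optimize import minimize
def head(p,c0,zt=.0783,press=0,cut=95):
    W=cloud(p);z=W[...,2];v,u=np.mgrid[:384,:512]
    near=(np.hypot(*(W[...,:2]-c0).transpose(2,0,1))<.046)&(z<.135)&(z>.07)
    b0=np.array([u[near].min()-4,v[near].min()-4]);b1=np.array([u[near].max()+4,v[near].max()+4])
    g=p["img"].min(axis=2);nb=near&(g>140)
    # largest component hull
    k,l,st,_=cv2.connectedComponentsWithStats(nb.astype(np.uint8),connectivity=8);i=1+st[1:,4].argmax()
    hull=cv2.convexHull(np.stack([u[l==i],v[l==i]],-1).astype(np.int32))[:,0]
    pts=np.array([pix2world(p,q,z=zt+.001)[:2] for q in hull]);A=np.c_[2*pts,np.ones(len(pts))];s=np.linalg.lstsq(A,(pts**2).sum(1),rcond=None)[0]
    print("disc fit",s[:2],np.sqrt(s[2]+s[0]**2+s[1]**2),"head top z",np.nanmax(z[near]))
    t=np.linspace(0,2*np.pi,24,endpoint=False);C=np.c_[np.cos(t),np.sin(t)]
    def render(x,y,th):
        im=np.zeros((384*4,512*4),np.uint8)
        def H(P2,za,zb):
            q=np.array([project(p,[a,b,zz]) for a,b in P2 for zz in(za,zb)])*4+1.5
            cv2.fillConvexPoly(im,cv2.convexHull(q.astype(np.float32)).astype(np.int32),255)
        o=np.array([x,y]);a,b=zt+.016-press,zt+.034-press
        H(o+.020*C,a,b)
        for k in range(3):
            d=np.array([np.cos(th+k*2.0944),np.sin(th+k*2.0944)]);H(np.vstack([o+.009*C+.023*d,o+.009*C]),a,b)
        return cv2.resize(im,(512,384),interpolation=cv2.INTER_AREA)/255.
    dark=(p["img"].max(axis=2)<cut)*1.
    sl=np.s_[b0[1]:b1[1],b0[0]:b1[0]]
    cost=lambda a:np.abs(render(*a)-dark)[sl].sum()
    best=min(((cost((s[0]+dx,s[1]+dy,th)),s[0]+dx,s[1]+dy,th) for dx in(-.003,0,.003) for dy in(-.003,0,.003) for th in np.arange(0,2.09,.1)))
    x0=np.array(best[1:]);o=minimize(cost,x0,method="Nelder-Mead",options=dict(initial_simplex=x0+np.array([[0,0,0],[.002,0,0],[0,.002,0],[0,0,.1]])))
    print("head fit",o.x,"cost",o.fun,"of",dark[sl].sum(),"lobes deg",((np.degrees(o.x[2])+np.array([0,120,240]))%360).round(1))
    return o.x
E
python3 - <<'E'
from fit import *
p=arm.get_image("wrist");head(p,np.array([.5,-.167]))
s=arm.observe();print(s["position"],s["ee_rot"],s["width"])
uv=project(p,[.442,-.113,.09]);W=cloud(p)
for n in("scene","side"):
    p=arm.get_image(n);
    for q in("stop_unit","stop_top","reset_top","probe_foot","probe"):
        for b in arm.look_for(p,q)[:1]:
            l,t,w,h=b["box"];print(n,q,round(b["score"],2),np.round(pix2world(p,((l+w/2)*512,(t+h/2)*384),z=.1),4))
E
```

```text
disc fit [ 0.50027996 -0.16670004] 0.03613341968937037 head top z 0.12060411122787705
head fit [ 0.50091442 -0.16650279  1.95233343] cost 154.17254901960786 of 1400.0 lobes deg [111.9 231.9 351.9]
[ 0.49400604 -0.18797054  0.33079603] [ 2.62372059e+00 -1.72764387e+00  2.68751589e-04] 0.006736921921398945
scene stop_unit 0.58 [ 0.5024 -0.1601  0.1   ]
scene stop_top 0.72 [ 0.4963 -0.1717  0.1   ]
scene reset_top 0.55 [ 0.5218 -0.0721  0.1   ]
scene probe 0.88 [ 0.5771 -0.2693  0.1   ]
side stop_unit 0.88 [ 0.4976 -0.1617  0.1   ]
side stop_top 0.66 [ 0.4983 -0.1677  0.1   ]
side reset_top 0.58 [ 0.5045 -0.0727  0.1   ]
side probe_foot 0.44 [ 0.4357 -0.0954  0.1   ]
side probe 0.92 [ 0.5514 -0.2704  0.1   ]
```

Run:
```python
from h import *
s=arm.observe();Rt=R.from_rotvec(s["ee_rot"])
for n in("wrist","side","scene"):
    p=arm.get_image(n);T=Rt.inv().apply((cloud(p)-s["position"]).reshape(-1,3))*1000
    T=T[np.isfinite(T).all(1)];T=T[(np.abs(T[:,0])<80)&(np.abs(T[:,1])<30)&(T[:,2]<8)&(T[:,2]>-90)]
    print(n,len(T))
    for a in range(-90,10,6):
        q=T[(T[:,2]>=a)&(T[:,2]<a+6)]
        if len(q)>2: print(a,len(q),"x",np.percentile(q[:,0],[0,5,95,100]).round(1),"y",np.percentile(q[:,1],[0,5,95,100]).round(1))
uv=project(arm.get_image("wrist"),s["position"]);print(uv)
w=arm.get_image("wrist")["img"];p=arm.get_image("side");c=project(p,s["position"]).astype(int);a=p["img"][c[1]-70:c[1]+30,c[0]-50:c[0]+50]
cv2.imwrite("pics/f.png",np.hstack([cv2.resize(w[210:310,206:306],(400,400),interpolation=cv2.INTER_CUBIC),cv2.resize(a,(400,400),interpolation=cv2.INTER_CUBIC)]))
```

```text
wrist 14360
-90 6691 x [-68.6 -29.6  27.1  65.9] y [-30.  -29.5 -21.4 -19.4]
-84 4639 x [-71.7 -66.   63.3  68.7] y [-30.  -29.8 -24.5 -15.2]
-78 464 x [-80.  -79.9  78.1  78.9] y [-30.  -15.2  -3.9  -2.2]
-72 928 x [-80.  -79.9  78.3  79. ] y [-29.9 -27.8   0.4   3.4]
-66 55 x [-3.7 -3.7 78.7 79. ] y [-30.  -28.8   2.1   3.9]
-48 154 x [-3.6 -3.2  0.7  1.1] y [-10.8  -9.7   9.3  11. ]
-42 76 x [-4.5 -3.4  0.7  1.1] y [-12.  -10.4  -9.   -8.9]
-36 109 x [-4.6 -4.5  2.   2.1] y [-12.1 -11.7  -9.3  -9.1]
-30 110 x [-5.2 -4.7  2.1  2.2] y [-12.1 -11.8  -9.2   0.8]
-24 271 x [-17.9 -15.2  12.   15.3] y [-12.  -11.7  -1.1   2.2]
-18 420 x [-18.2 -16.3  13.8  15.7] y [-12.2 -11.7  -9.7  -9.3]
-12 296 x [-16.4 -13.2  10.3  13.5] y [-11.9 -11.7  -9.8  -9. ]
-6 138 x [-9.6 -7.7  5.5  8. ] y [-12.  -11.7  -9.5  -9. ]
0 9 x [-4.8 -4.6  1.5  1.7] y [-11.5 -11.4  -9.3  -9.2]
side 136
-90 58 x [-31.1 -29.4  78.5  79.6] y [-30.   24.3  29.7  30. ]
-84 26 x [43.8 45.2 79.4 79.6] y [24.4 24.9 29.4 29.9]
-18 25 x [-18.4 -18.3 -14.8 -14.1] y [-10.6  -9.9   9.1   9.8]
-12 13 x [-16.4 -16.4 -11.4 -11.2] 
[... 519 characters left out ...]
-11.4  -3.3  -1.4]
-42 48 x [-19.8 -19.2  16.   18.5] y [-11.6 -10.9   5.   11.4]
-36 52 x [-19.5 -19.1  14.9  17.4] y [-11.6 -11.2   6.6  11. ]
-30 48 x [-18.9 -18.7  14.5  18.1] y [-11.7 -11.4   5.3  11.6]
-24 49 x [-18.7 -18.   14.1  16.7] y [-11.9 -11.2   7.5  10.9]
-18 45 x [-18.  -17.5  14.6  15.6] y [-11.4 -10.9   4.1   9.9]
-12 24 x [-16.6 -15.5  10.8  11.4] y [-11.9 -11.5  -7.2  -6.5]
-6 17 x [-10.3  -8.7   6.1   7.9] y [-11.  -11.   -7.4  -7.1]
[258.49255721 245.59777401]Traceback (most recent call last):
  File "<stdin>", line 12, in <module>
cv2.error: OpenCV(4.12.0) /io/opencv/modules/imgproc/src/resize.cpp:4208: error: (-215:Assertion failed) !ssize.empty() in function 'resize'
```

Call:
play_rows(
  motion=[
    [-1,-5,-4,0,0,0,0.14],
    [-1,-10,-8,0,0,0,0.28],
    [-1,-17,-14,0,0,0,0.42],
    [-1,-17,-14,30,0,0,0.56],
    [-1,-17,-14,70,0,0,0.7],
    [-1,-17,-14,110,0,0,0.84],
    [-1,-17,-14,150,0,0,0.98],
    [-1,-17,-14,180,0,0,1.07],
    [-1,-17,-14,190,0,0,1.07],
    [-1,-17,-14,190,0,0,1.07],
  ],
)

```text
clock: 4.55
position: [0.4999, -0.1657, 0.1399]
ee_rot: [1.382, -2.819, -0.002]
force: [0.3, -1.7, 0.7]
width: 0.001
```

Run:
```python
from h import *
s=arm.observe();Rt=R.from_rotvec(s["ee_rot"]);M=Rt.as_matrix();print(s["position"],np.degrees(np.arctan2(M[1,0],M[0,0])),M[:,2],s["force"],s["joints"].round(2))
print("to axis (tool mm)",Rt.inv().apply(np.array([.5005,-.1666,.119])-s["position"])*1000)
a=arm.get_image("scene");b=arm.get_image("side");o=[]
for p in(a,b):
    c=project(p,[.5,-.16,.13]).astype(int);o.append(cv2.resize(p["img"][c[1]-50:c[1]+50,c[0]-50:c[0]+50],(400,400),interpolation=cv2.INTER_CUBIC))
cv2.imwrite("pics/v2.png",np.hstack(o))
```

```text
[ 0.499925   -0.16568988  0.13991302] -127.76139936865502 [-2.26574397e-03  5.29867903e-04 -9.99997293e-01] [ 0.2922252  -1.67778682  0.72433558] [ 0.28  0.38 -0.08  1.91  0.04  0.86 -2.05]
to axis (tool mm) [ 0.34713547 -1.05615703 20.91117571]
```

View pics/v2.png

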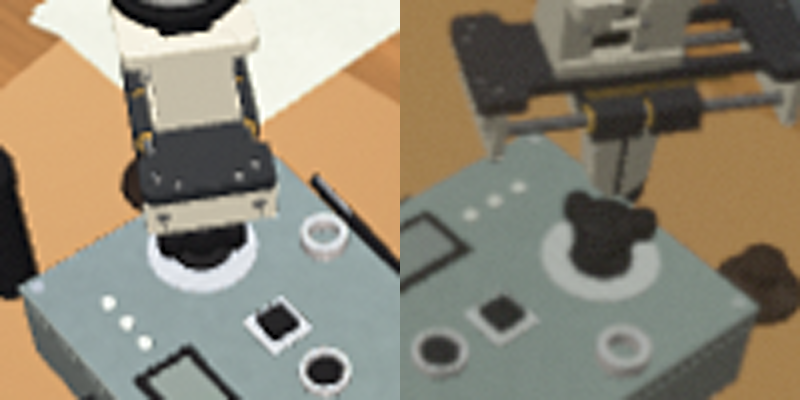

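Run:
```python
from h import *
s=arm.observe()
for n in("scene","side"):
    p=arm.get_image(n);c=project(p,[.5,-.16,.13]).astype(int)
    f=lambda X:(project(p,X)-c+50)*4
    print(n,"tcp",f(s["position"]),"stop top",f([.5005,-.1666,.119]),"stop base",f([.5005,-.1666,.078]),"reset",f([.5148,-.0876,.088]),"ring",f([.442,-.113,.09]))
    W=cloud(p);m=(np.hypot(W[...,0]-.5005,W[...,1]+.1666)<.045)&(W[...,2]<.133)&(W[...,2]>.108)
    print(np.c_[W[m]][:,:].mean(0),np.nanmax(W[m][:,2]))
    d=(W[...,2]>.13)&(W[...,2]<.19)&(np.hypot(W[...,0]-.5005,W[...,1]+.1666)<.05);print("finger",d.sum(),W[d].min(0),W[d].max(0))
```

```text
scene tcp [193.81103479 183.59836035] stop top [197.00097276 206.57128674] stop base [201.40052929 247.44437319] reset [275.49374546 316.36528316] ring [321.97947075 225.92053601]
[ 0.50938628 -0.15692878  0.11135526] 0.11520781238851409Traceback (most recent call last):
  File "<stdin>", line 9, in <module>
    return umr_minimum(a, axis, None, out, keepdims, initial, where)
ValueError: zero-size array to reduction operation minimum which has no identity
```

Run:
```python
from h import *
s=arm.observe()
p=arm.get_image("side");c=project(p,[.5,-.16,.13]).astype(int)
f=lambda X:((project(p,X)-c+50)*4).round()
for z in(.1399,.15,.17,.2): print("tcp",z,f([*s["position"][:2],z]))
print("stop top",f([.5005,-.1666,.119]),"base",f([.5005,-.1666,.079]),"reset",f([.5148,-.0876,.088]),"ring",f([.442,-.113,.09]))
W=cloud(p);m=(np.hypot(W[...,0]-.5005,W[...,1]+.1666)<.055)&(W[...,2]>.09)
for zz in np.arange(.09,.2,.008):
    q=W[m&(abs(W[...,2]-zz)<.004)]
    if len(q):print(zz.round(3),len(q),q.mean(0).round(4),q.min(0).round(3),q.max(0).round(3))
```

```text
tcp 0.1399 [209. 182.]
tcp 0.15 [211. 169.]
tcp 0.17 [215. 144.]
tcp 0.2 [222. 104.]
stop top [206. 208.] base [198. 255.] reset [101. 305.] ring [228. 342.]
0.09 1 [ 0.485  -0.1602  0.0938] [ 0.485 -0.16   0.094] [ 0.485 -0.16   0.094]
0.098 50 [ 0.493  -0.1572  0.0985] [ 0.478 -0.187  0.094] [ 0.527 -0.137  0.102]
0.106 108 [ 0.4964 -0.1607  0.1071] [ 0.478 -0.19   0.102] [ 0.529 -0.137  0.11 ]
0.114 128 [ 0.4984 -0.1647  0.1137] [ 0.48  -0.191  0.11 ] [ 0.528 -0.139  0.118]
0.122 11 [ 0.4976 -0.1658  0.1185] [ 0.491 -0.172  0.118] [ 0.505 -0.159  0.119]
0.138 2 [ 0.4936 -0.162   0.1401] [ 0.493 -0.165  0.139] [ 0.495 -0.159  0.142]
0.146 19 [ 0.4941 -0.1587  0.1466] [ 0.488 -0.166  0.143] [ 0.501 -0.152  0.149]
0.154 39 [ 0.4957 -0.1581  0.1541] [ 0.484 -0.173  0.15 ] [ 0.516 -0.145  0.158]
0.162 41 [ 0.497  -0.1572  0.162 ] [ 0.483 -0.172  0.158] [ 0.518 -0.144  0.166]
0.17 49 [ 0.4966 -0.1576  0.17  ] [ 0.483 -0.174  0.166] [ 0.518 -0.143  0.174]
0.178 47 [ 0.4978 -0.1569  0.1778] [ 0.483 -0.173  0.174] [ 0.521 -0.145  0.182]
0.186 33 [ 0.4932 -0.1603  0.1845] [ 0.483 -0.176  0.182] [ 0.513 -0.144  0.188]
0.194 1 [ 0.4876 -0.1692  0.1919] [ 0.488 -0.169  0.192] [ 0.488 -0.169  0.192]
```

Call:
play_rows(
  motion=[
    [-1,0,-1,16,0,0,0],
    [-1,0,-1,20,0,0,0],
    [-1,0,-1,23,0,0,0],
    [-1,0,-1,25,0,0,0],
    [-1,0,-1,25,0,0,0],
  ],
)

```text
clock: 5.25
position: [0.5029, -0.1671, 0.1179]
ee_rot: [-1.379, 2.819, -0.004]
force: [-0.9, 0.2, 2.8]
width: 0.005
```

Call:
play_rows(
  motion=[
    [-1,1,-2,3,0,0,0],
    [-1,1,-2,6,0,0,0],
    [-1,1,-2,9,0,0,0],
    [-1,1,-2,9,0,0,0],
    [-1,1,-2,9,0,0,0],
  ],
)

```text
clock: 5.75
position: [0.504, -0.1688, 0.1091]
ee_rot: [-1.379, 2.819, -0.004]
force: [-0.7, 2.7, 5.6]
width: 0.004
```

Call:
play_rows(
  motion=[
    [-1,0,0,1.5,0,0,0],
    [-1,0,0,1.5,0,0,0],
    [-1,0,0,1.5,0,0,0],
  ],
)

```text
clock: 6.05
position: [0.5042, -0.1687, 0.1085]
ee_rot: [-1.379, 2.819, -0.004]
force: [-4.0, 1.9, 13.8]
width: 0.006
```

Call:
play_rows(
  motion=[
    [-1,0,0,-10,0,0,0],
    [-1,0,0,-40,0,0,0],
    [0,0,0,-80,0,0,0],
    [1,0,0,-125,0,0,0],
    [1,0,0,-125,0,0,-0.15],
    [1,0,0,-125,0,0,-0.3],
    [1,0,0,-125,0,0,-0.45],
    [1,0,0,-125,0,0,-0.6],
    [1,0,0,-125,0,0,-0.75],
    [1,0,0,-125,0,0,-0.9],
  ],
)

```text
clock: 7.05
position: [0.5036, -0.169, 0.2336]
ee_rot: [-2.475, 1.932, -0.007]
force: [0.3, -0.4, 0.5]
width: 0.652
```

Call:
play_rows(
  motion=[
    [1,0,0,0,0,0,-0.149],
    [1,0,0,0,0,0,-0.298],
    [1,0,0,0,0,0,-0.447],
    [1,0,0,0,0,0,-0.596],
    [1,0,0,0,0,0,-0.745],
    [1,0,0,0,0,0,-0.894],
    [1,0,0,0,0,0,-1.043],
    [1,0,0,0,0,0,-1.192],
    [1,0,0,0,0,0,-1.341],
    [1,0,0,0,0,0,-1.49],
  ],
)

```text
clock: 8.05
position: [0.5035, -0.1693, 0.2337]
ee_rot: [3.128, 0.267, 0.007]
force: [-0.4, -1.1, -0.2]
width: 1.0
```

Call:
play_rows(
  motion=[
    [1,0,0,0,0,0,-0.149],
    [1,0,0,0,0,0,-0.298],
    [1,0,0,0,0,0,-0.447],
    [1,0,0,0,0,0,-0.596],
    [1,0,0,0,0,0,-0.745],
    [1,0,0,0,0,0,-0.8],
    [1,0,0,0,0,0,-0.8],
    [1,0,0,0,0,0,-0.8],
  ],
)

```text
clock: 8.85
position: [0.5034, -0.1697, 0.2337]
ee_rot: [2.778, 1.46, 0.005]
force: [-0.1, 0.7, -0.4]
width: 0.999
```

Run:
```python
from fit import *
s=arm.observe();Rt=R.from_rotvec(s["ee_rot"]);M=Rt.as_matrix();print(s["clock"],s["position"],np.degrees(np.arctan2(M[1,0],M[0,0])),M[:,2],s["width"],s["joints"].round(2))
u=np.array([np.cos(np.radians(52)),np.sin(np.radians(52))])
print("to pose",Rt.inv().apply(np.r_[np.array([.5005,-.1666])-.023*u,.0915]-s["position"])*1000)
p=arm.get_image("wrist");cv2.imwrite("pics/w3.png",cv2.resize(p["img"],(640,480)))
q=arm.get_image("side");c=project(q,[.5,-.16,.1]).astype(int);cv2.imwrite("pics/s3.png",cv2.resize(q["img"][c[1]-60:c[1]+60,c[0]-80:c[0]+80],(640,480),interpolation=cv2.INTER_CUBIC))
W=cloud(q);m=(np.hypot(W[...,0]-.5005,W[...,1]+.1666)<.012)&(W[...,2]<.14);print("side head top",np.nanmax(W[m][:,2]) if m.any() else None)
for n,p_ in(("side",q),("wrist",p)):
    try: print(n);head(p_,np.array([.5005,-.1666]),press=.0076)
    except Exception as e: print(e)
```

```text
8.85 [ 0.50343041 -0.16965781  0.23372184] 55.448958422227705 [ 0.00440362 -0.00169975 -0.99998886] 0.9985640232879927 [ 0.74  0.36 -0.68  1.75  0.25  1.11  0.95]
to pose [-22.25790042  -6.18417415 142.17060274]
side head top 0.11276313183062515
side
disc fit [ 0.49988214 -0.16568648] 0.03624846561622253 head top z 0.11276313183062515
head fit [ 0.49837443 -0.16474086  1.92996205] cost 103.1921568627451 of 366.0 lobes deg [110.6 230.6 350.6]
wrist
disc fit [ 0.49993149 -0.16669491] 0.0358024504112194 head top z 0.11377535609815917
head fit [ 0.49944856 -0.16618272  1.96140246] cost 239.55294117647057 of 2334.0 lobes deg [112.4 232.4 352.4]
```

View pics/w3.png

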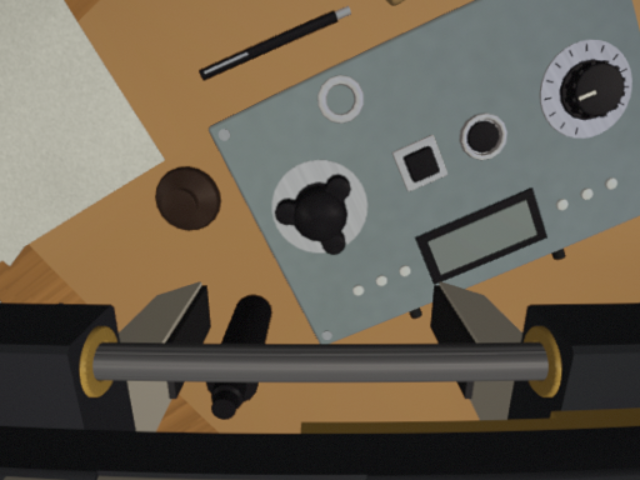

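Call:
play_rows(
  motion=[
    [1,-15,-4,30,0,0,0.06],
    [1,-22,-6,70,0,0,0.06],
    [1,-22,-6,100,0,0,0.06],
    [1,-22,-6,110,0,0,0.06],
    [1,-22,-6,110,0,0,0.06],
  ],
)

```text
clock: 9.45
position: [0.4861, -0.184, 0.1229]
ee_rot: [2.821, 1.378, 0.003]
force: [-0.5, -1.0, 0.4]
width: 1.004
```

```bash
cat > arc.py <<'E'
from h import *
import sys
C=np.array([.5002,-.1665])
def rows(phis,zs,rad=.023):
    s=arm.observe();Rt=R.from_rotvec(s["ee_rot"]);M=Rt.as_matrix();a=np.degrees(np.arctan2(M[1,0],M[0,0]))
    print(s["clock"],s["position"].round(4),"yaw",a.round(2),"tilt",M[:2,2].round(4),"F",s["force"].round(1),"w",s["width"])
    for f,z in zip(phis,zs):
        u=np.array([np.cos(np.radians(f)),np.sin(np.radians(f))])
        d=Rt.inv().apply(np.r_[C-rad*u,z]-s["position"])*1000;print(f,d.round(1),"az",np.radians(a-f).round(3))
E
python3 - <<'E'
from arc import *
rows([52]*2,[.1,.0925])
E
```

```text
9.45 [ 0.4861 -0.184   0.1229] yaw 52.06 tilt [ 0.0025 -0.0008] F [-0.5 -1.   0.4] w 1.0036005376943973
52 [-0.5  0.3 22.9] az 0.001
52 [-0.5  0.3 30.4] az 0.001
```

Call:
play_rows(
  motion=[
    [1,0,0,12,0,0,0],
    [1,0,0,22,0,0,0],
    [1,0,0,29,0,0,0],
    [1,0,0,30,0,0,0],
    [1,0,0,30,0,0,0],
  ],
)

```text
clock: 9.95
position: [0.4862, -0.184, 0.0929]
ee_rot: [2.821, 1.378, 0.003]
force: [0.4, 0.9, -0.2]
width: 0.999
```

Run:
```python
from arc import *
ph=np.arange(47,-11,-5);rows(ph,[.0925]*len(ph))
```

```text
9.95 [ 0.4862 -0.184   0.0929] yaw 52.06 tilt [ 0.0023 -0.0007] F [ 0.4  0.9 -0.2] w 0.9989076448865222
47 [-0.5 -1.7  0.4] az 0.088
42 [-0.3 -3.7  0.4] az 0.176
37 [ 0.2 -5.7  0.4] az 0.263
32 [ 0.8 -7.6  0.4] az 0.35
27 [ 1.5 -9.4  0.4] az 0.437
22 [  2.5 -11.2   0.4] az 0.525
17 [  3.5 -12.9   0.4] az 0.612
12 [  4.8 -14.5   0.4] az 0.699
7 [  6.1 -16.    0.4] az 0.786
2 [  7.6 -17.3   0.4] az 0.874
-3 [  9.2 -18.6   0.4] az 0.961
-8 [ 10.9 -19.6   0.4] az 1.048
```

Call:
play_rows(
  motion=[
    [1,-0.5,-1.7,0,0,0,0.088],
    [1,-0.3,-3.7,0,0,0,0.176],
    [1,0.2,-5.7,0,0,0,0.263],
    [1,0.8,-7.6,0,0,0,0.35],
    [1,1.5,-9.4,0,0,0,0.437],
    [1,2.5,-11.2,0,0,0,0.525],
    [1,3.5,-12.9,0,0,0,0.612],
    [1,3.5,-12.9,0,0,0,0.612],
  ],
)

```text
clock: 10.75
position: [0.4788, -0.1725, 0.0934]
ee_rot: [3.106, 0.464, 0.005]
force: [0.8, 1.4, 0.0]
width: 1.002
```

Run:
```python
from arc import *
ph=np.arange(13,-14,-4);rows(ph,[.0925]*len(ph))
p=arm.get_image("side");W=cloud(p);m=(np.hypot(W[...,0]-.5005,W[...,1]+.1666)<.012)&(W[...,2]<.125);print("top",np.sort(W[m][:,2])[-5:])
c=project(p,[.5,-.16,.1]).astype(int);cv2.imwrite("pics/s4.png",cv2.resize(p["img"][c[1]-60:c[1]+60,c[0]-80:c[0]+80],(640,480),interpolation=cv2.INTER_CUBIC))
```

```text
10.75 [ 0.4788 -0.1725  0.0934] yaw 16.98 tilt [ 0.0035 -0.0006] F [0.8 1.4 0. ] w 1.001808911748423
13 [-0.7 -1.1  0.9] az 0.069
9 [-0.5 -2.7  0.9] az 0.139
5 [-0.2 -4.3  0.9] az 0.209
1 [ 0.2 -5.8  0.9] az 0.279
-3 [ 0.7 -7.4  0.9] az 0.349
-7 [ 1.3 -8.8  0.9] az 0.418
-11 [  2.  -10.3   0.9] az 0.488
top [0.11133654 0.11151704 0.11174358 0.11178178 0.11243341]
```

View pics/s4.png

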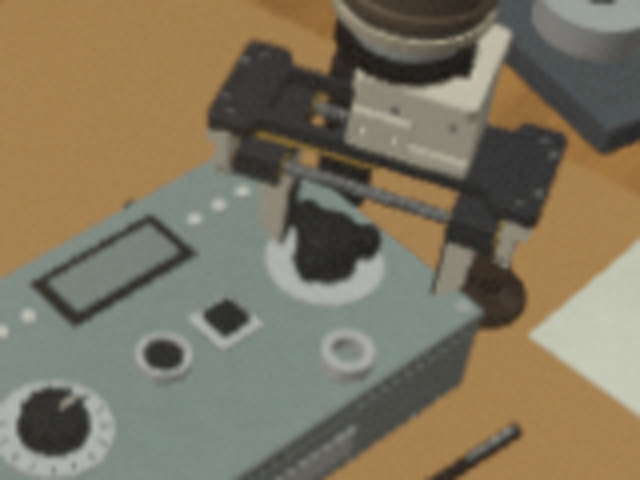

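Call:
play_rows(
  motion=[
    [1,-0.7,-1.1,0,0,0,0.069],
    [1,-0.5,-2.7,0,0,0,0.139],
    [1,-0.2,-4.3,0,0,0,0.209],
    [1,0.2,-5.8,0,0,0,0.279],
    [1,0.7,-7.4,0,0,0,0.349],
    [1,1,-8.1,0,0,0,0.384],
    [1,1,-8.1,0,0,0,0.384],
    [1,1,-8.1,0,0,0,0.384],
  ],
)

```text
clock: 11.6
position: [0.478, -0.1648, 0.0936]
ee_rot: [3.138, -0.128, 0.007]
force: [3.5, 0.8, -0.7]
width: 0.996
```

Run:
```python
from arc import *
rows([-9,-13],[.0925]*2)
p=arm.get_image("side");W=cloud(p);m=(np.hypot(W[...,0]-.5005,W[...,1]+.1666)<.012)&(W[...,2]<.125);print("top",np.sort(W[m][:,2])[-5:])
print("back");ph=np.arange(0,57,6);rows(ph,[.0925]*len(ph))
```

```text
11.6 [ 0.478  -0.1648  0.0936] yaw -4.69 tilt [ 0.0046 -0.0009] F [ 3.5  0.8 -0.7] w 0.995928959188605
-9 [-0.7 -1.9  1.1] az 0.075
-13 [-0.5 -3.5  1.1] az 0.145
top [0.11795963 0.11803332 0.11823518 0.11836807 0.11929935]
back
11.65 [ 0.478  -0.1649  0.0936] yaw -4.72 tilt [ 0.0046 -0.0009] F [ 3.1  1.7 -1.8] w 0.9979624565929247
0 [-0.7  1.7  1.1] az -0.082
6 [-0.3  4.1  1.1] az -0.187
12 [0.2 6.4 1.1] az -0.292
18 [1.  8.7 1.1] az -0.397
24 [ 2.1 10.8  1.1] az -0.501
30 [ 3.4 12.9  1.1] az -0.606
36 [ 4.8 14.8  1.2] az -0.711
42 [ 6.5 16.5  1.2] az -0.815
48 [ 8.3 18.1  1.2] az -0.92
54 [10.3 19.4  1.2] az -1.025
```

Head is out again (top 0.118). Back round to the start, letting it turn home.

Call:
play_rows(
  motion=[
    [1,-0.5,1.7,0,0,0,-0.082],
    [1,-0.3,4.1,0,0,0,-0.187],
    [1,0.2,6.4,0,0,0,-0.292],
    [1,1,8.7,0,0,0,-0.397],
    [1,2.1,10.8,0,0,0,-0.501],
    [1,3.4,12.9,0,0,0,-0.606],
    [1,4.8,14.8,0,0,0,-0.711],
    [1,6.5,16.5,0,0,0,-0.815],
    [1,8.3,18.1,0,0,0,-0.92],
    [1,9.3,18.7,0,0,0,-0.975],
  ],
)

```text
clock: 12.65
position: [0.485, -0.1853, 0.0935]
ee_rot: [2.828, 1.361, 0.004]
force: [0.4, -0.3, 0.7]
width: 1.0
```

Call:
play_rows(
  motion=[
    [1,0,0,0,0,0,0],
    [1,0,0,-15,0,0,0],
    [1,0,0,-40,0,0,0],
    [1,0,0,-80,0,0,0],
    [-1,0,0,-120,0,0,0],
    [-1,0,0,-140,0,0,0],
    [-1,0,0,-140,0,0,0],
    [-1,0,0,-140,0,0,0],
    [-1,0,0,-140,0,0,0],
    [-1,0,0,-140,0,0,0],
  ],
)

```text
clock: 13.65
position: [0.4837, -0.185, 0.2322]
ee_rot: [2.83, 1.362, 0.001]
force: [0.7, 0.1, -0.2]
width: 0.526
```

Run:
```python
from fit import *
s=arm.observe();Rt=R.from_rotvec(s["ee_rot"]);M=Rt.as_matrix();print(s["clock"],s["position"],np.degrees(np.arctan2(M[1,0],M[0,0])),s["width"])
p=arm.get_image("wrist");cv2.imwrite("pics/w5.png",cv2.resize(p["img"],(640,480)))
head(p,np.array([.5005,-.1666]),press=0)
W=cloud(p);g=p["img"].max(axis=2);v,u=np.mgrid[:384,:512]
uvc=project(p,[.5148,-.0876,.088]);mm=(g<80)&(np.hypot(u-uvc[0],v-uvc[1])<20)
k,l,st,ce=cv2.connectedComponentsWithStats(mm.astype(np.uint8));i=1+st[1:,4].argmax();c=pix2world(p,ce[i],z=.088);print("reset",c,np.nanmedian(W[l==i][:,2]))
print("to reset tool mm",Rt.inv().apply(np.array([*((c[:2]+[.5148,-.0876])/2),.088])-s["position"])*1000)
```

```text
13.65 [ 0.48372108 -0.18499792  0.23220595] 51.39172418679201 0.5261229395839467
disc fit [ 0.50006502 -0.16679986] 0.036178502618429274 head top z 0.12031689886477322
head fit [ 0.49812516 -0.16591358  1.94786457] cost 265.1058823529412 of 2491.0 lobes deg [111.6 231.6 351.6]
reset [ 0.51276534 -0.08760176  0.088     ] 0.08782946166015759
to reset tool mm [ 94.83140672 -37.46534982 144.18249553]
```

View pics/w5.png

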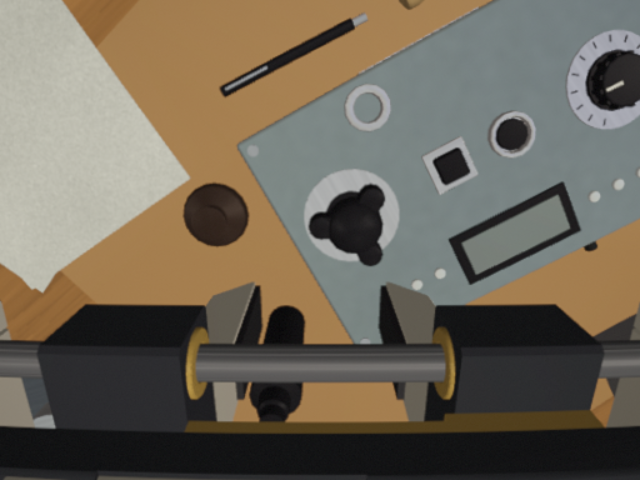

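Call:
play_rows(
  motion=[
    [-1,35,-14,0,0,0,0],
    [-1,70,-28,20,0,0,0],
    [-1,95,-37.5,50,0,0,0],
    [-1,95,-37.5,85,0,0,0],
    [-1,95,-37.5,110,0,0,0],
    [-1,95,-37.5,125,0,0,0],
    [-1,95,-37.5,130,0,0,0],
    [-1,95,-37.5,130,0,0,0],
    [-1,95,-37.5,130,0,0,0],
  ],
)

```text
clock: 14.6
position: [0.5145, -0.0873, 0.103]
ee_rot: [2.83, 1.362, 0.003]
force: [0.1, -0.1, 0.5]
width: 0.002
```

Run:
```python
from h import *
s=arm.observe();Rt=R.from_rotvec(s["ee_rot"]);print(s["clock"],s["position"],s["width"],s["force"])
print(Rt.inv().apply(np.array([.514,-.0876,.088])-s["position"])*1000)
```

```text
14.6 [ 0.51454448 -0.08734733  0.10297467] 0.0015485681744701726 [ 0.13773412 -0.11012045  0.50244911]
[-0.55232626 -0.29996839 14.97351379]
```

Call:
play_rows(
  motion=[
    [-1,-0.5,0,8,0,0,0],
    [-1,-0.5,0,14,0,0,0],
    [-1,-0.5,0,17,0,0,0],
    [-1,-0.5,0,20,0,0,0],
    [-1,-0.5,0,21,0,0,0],
    [-1,-0.5,0,21,0,0,0],
    [-1,-0.5,0,21,0,0,0],
  ],
)

```text
clock: 15.3
position: [0.5145, -0.088, 0.0831]
ee_rot: [2.828, 1.361, 0.003]
force: [-4.6, -0.4, 16.7]
width: 0.005
```

Call:
play_rows(
  motion=[
    [-1,0,0,1.2,0,0,0],
    [-1,0,0,1.2,0,0,0],
  ],
)

```text
clock: 15.5
position: [0.5145, -0.088, 0.0831]
ee_rot: [2.827, 1.36, 0.003]
force: [-6.1, -0.8, 17.8]
width: 0.007
```

Call:
play_rows(
  motion=[
    [-1,0,0,-5,0,0,0],
    [-1,0,0,-15,0,0,0],
    [-1,0,0,-50,0,0,0],
    [-1,-20,0,-95,0,0,0],
    [-1,-50,20,-130,0,0,0],
    [-1,-75,30,-150,0,0,0],
    [-1,-75,30,-150,0,0,0],
    [-1,-75,30,-150,0,0,0],
  ],
)

```text
clock: 16.3
position: [0.4905, -0.1653, 0.2336]
ee_rot: [2.828, 1.358, 0.004]
force: [0.0, 0.2, -0.1]
width: 0.004
```

Run:
```python
from fit import *
s=arm.observe();print(s["clock"],s["position"],s["force"])
p=arm.get_image("wrist");cv2.imwrite("pics/w6.png",cv2.resize(p["img"],(640,480)))
head(p,np.array([.5005,-.1666]))
W=cloud(p)
for n,q in(("reset",(.5138,-.0876)),("start",(.5228,-.040))):
    m=(np.hypot(W[...,0]-q[0],W[...,1]-q[1])<.007)&(W[...,2]<.12);print(n,np.median(W[m][:,2]),m.sum())
for q in("probe_foot","dial_mark"):
    for b in arm.look_for(p,q)[:2]:
        l,t,w,h=b["box"];print(q,b["score"],pix2world(p,((l+w/2)*512,(t+h/2)*384),z=.086))
```

```text
16.3 [ 0.49050032 -0.16532627  0.23361331] [ 0.01879867  0.17009428 -0.10114762]
disc fit [ 0.49999453 -0.1667904 ] 0.036267992471715096 head top z 0.12106938556353404
head fit [ 0.49829695 -0.16574905  1.94541296] cost 263.2196078431372 of 2414.0 lobes deg [111.5 231.5 351.5]
reset 0.08786190895480321 186
start 0.08488845002621558 187
probe_foot 0.7 [ 0.44400782 -0.11129272  0.086     ]
dial_mark 0.76 [0.5352481  0.04192769 0.086     ]
```

View pics/w6.png

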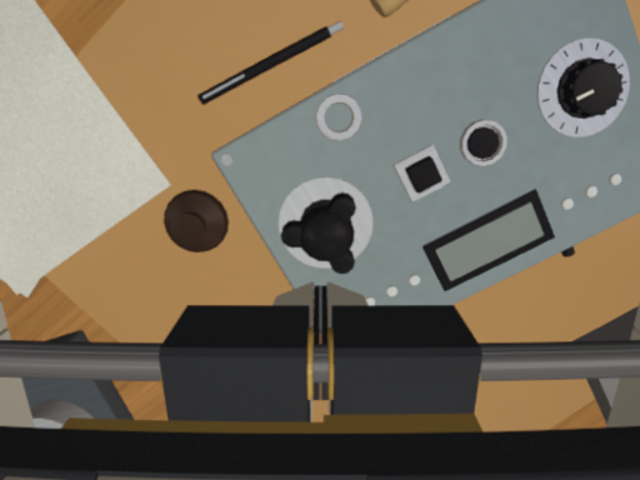

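Run:
```python
from h import *
p=arm.get_image("side")
for b in arm.look_for(p,"probe")[:1]: l,t,w,h=b["box"];print(b["score"],np.round([l*512,t*384,w*512,h*384]),"start was 326 93 22 47")
print(arm.sign_off())
```

```text
0.68 [328. 100.  18.  40.] start was 326 93 22 47
the job is handed in; nothing more can be done
None
```

The stop check and the reset press are done, in the order you asked, and the job is handed in at about 16 s on the robot's clock.

- **Stop pressed:** I pushed it down with the shut fingertips until it met its end stop (13.8 N). It stayed latched, with its top about 7 mm lower.
- **Stop released:** I opened the gripper, lowered one finger into a gap between lobes and pushed it about 57° clockwise with no gripping. The head sprang out. I moved the finger back round and the head turned home: lobes at 111.5° against 111.9° at the start, top at full height.
- **Reset pressed:** I pressed it until it stopped moving (about 5 mm, 17.8 N), then let it out. Its top is back at 87.9 mm, the same as before.
- **Left alone:** The start button height has not changed. The probe foot was found within about 3 mm of its first estimate, and the dial mark within a few mm. The last wrist picture shows both looking the same. The robot was touching nothing at the end.

Two checks were weaker:
- **Probe:** It was hidden by the gripper in the last wrist view. The side camera still found it upright, but its outline was a few pixels smaller than at the start (18 × 40 against 22 × 47). I put that down to part of it being hidden.
- **First press:** It landed about 4 mm off the stop's axis, but the stop still latched normally.

I did not check the test block, bottle or screwdriver separately at the end.

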